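# Find the tin with the metal castings

## Robot

A 6-joint arm with a two-finger parallel gripper is mounted at the origin on the work surface. World frame = base frame: x ahead of the robot, y to its left, z up, the work surface at z = 0. Lengths are in m, angles in rad, forces in N, time in s.
With the tool pointing down it reaches from about 0.25 to 0.775 m from the base axis. Payload 8.9 kg.
Tool frame: the origin (TCP) lies midway between the tips of the shut fingers; the grasp point (between the pads) lies 19 mm behind it (ctrl.hold_point_z is the distance from the TCP to the grasp point, in m); z points along the fingers, x is the direction in which the jaws open and shut, and the axes are right-handed (so a half turn about z gives the same grasp; the last joint's range is limited). The gripper opens to 85 mm and grips with 20 to 120 N. Pads are 22 mm wide; open, the fingers measure 114 mm over their backs; the gripper's body (76 mm by 85 mm) begins 54 mm behind the grasp point. The pads swing forward as they close: fully open they stand 13 mm farther back than shut.
Start: joints at [-1.337, 0.291, -0.153, 1.127, 0, 1.431], TCP at [0.191, -0.489, 0.231] pointing down, gripper open.
Joint ranges: [-2.52, 2.52], [-0.91, 1.74], [-1.3, 1.37], [-1.96, 2.02], [-1.52, 1.47], [-3.14, 3.14]. Speed limits (rad/s): [2.22, 2.22, 2.79, 3.14, 3.14, 3.14].

## Interface

Orientations are given as a rotation vector (axis times angle).
In Python, from workcell import ctrl, eyes gives the robot as it stands.
- The arm moves only by the tool move_arm, never from a script. Its argument "steps" is a list of rows, each an object with "translation": the shift along the world's x, y, z in cm, a list of three; "twist": the turn, a rotation vector about the world's x, y, z in degrees, a list of three; "jaw": the opening in per cent of the stroke, from 0 (shut) to 100 (fully open). In form: [{"translation": [tx, ty, tz], "twist": [rx, ry, rz], "jaw": jaw}, ...]. A call has 1 to 5 rows; each row is the pose to reach, as a shift and turn from the pose measured when the call began; what a row does not reach only later rows make up. A row lasts 1/10 s, in which the tool goes at most 50 mm and 8.59 degrees, less where a joint would pass 70% of its speed; a pose out of reach is approached as far as the arm can. A call with a gripper value outside its range is refused whole. The fingers move at their own pace and stop on an object; "grip_force" is the grip in N (left out, the last holds). Time passes only in rows, so rows that repeat a pose let the fingers close. It gives the time, the measured TCP pose, the force and the opening at its end, in the units of the state.
- ctrl.sense(): the state, without advancing time (a new reading comes with each control period).
- eyes.get_image(name): name is "scene" or "top" or "wrist"; returns (picture, depth): 480x640x3 uint8, red, green, blue; 480x640 float32, m along the optical axis (not along the pixel's ray), 0 where there is no reading.
- eyes.get_calibration(name): a dict with "vfov" (degrees; the focal length in pixels is half the picture's height over the tangent of half this angle, whatever the lens; pixels are square), "cx", "cy" (the principal point, pixels), "k1" (the pictures are not rectified: a ray, as slopes to the right and down, at radius r is drawn at 1 + k1 r^2 times it, then the intrinsics apply), "xyz" and "attitude" of the camera in the world. Camera axes: x right, y up, looking along -z (the intrinsics and any distortion apply to the point x, -y, -z); pixel columns grow to the right and rows downward; lengths in m; the calibration is good to about 2 mm. A picture is of the moment at which its call begins: read the wrist's pose just before it. get_calibration takes no time and is no camera call; for the wrist camera it gives the pose at the moment of the call.
- ctrl.hand_in(): hands the job in, once; it reports no verdict.
The state is a dict: "time_s": time; "qpos": joint angles; "qd": joint speeds; "tau": joint torques, N m; "position": TCP position; "tcp_rot": TCP orientation; "contact_force": force on the tool from outside, world axes, zero at the start; "ft_torque": the same for the moment, N m; "gripper_width": finger opening in m.
Only numpy, scipy, OpenCV 4.12 (cv2) and the standard library are available. Lean on these libraries where they do the work, as an engineer would, in place of code of your own. Each camera call takes 0.05 s, during which the arm holds its last target.

## Task

One of the three identical closed tins on the shelf is full of metal model castings, so it is clearly the heaviest: find it by hefting the tins. Stand the two lighter tins upright in the shallow white tray and finish still holding the heaviest one up in the gripper, upright and still, with its base at least 10 cm above the shelf. Never tip a tin over, and leave the vase, the dice cup and the two dice undisturbed.

Things in the scene. Friction and masses are not known exactly. Their poses are not given: they have to be found in the camera images.
- tin_a: a closed round aluminium tin with a flat top, 50 mm in diameter and 60 mm tall, standing upright on the shelf at the start; the three tins look exactly alike and differ only in weight (the two lighter ones weigh 0.10 to 0.24 kg, the heaviest 0.39 to 0.53 kg; which is which changes each time and cannot be seen; the contents may shift a little inside). Origin: centre of its underside; z axis up through the lid
- tin_b: a closed round aluminium tin with a flat top, 50 mm in diameter and 60 mm tall, standing upright on the shelf at the start; the three tins look exactly alike and differ only in weight (the two lighter ones weigh 0.10 to 0.24 kg, the heaviest 0.39 to 0.53 kg; which is which changes each time and cannot be seen; the contents may shift a little inside). Origin: centre of its underside; z axis up through the lid
- tin_c: a closed round aluminium tin with a flat top, 50 mm in diameter and 60 mm tall, standing upright on the shelf at the start; the three tins look exactly alike and differ only in weight (the two lighter ones weigh 0.10 to 0.24 kg, the heaviest 0.39 to 0.53 kg; which is which changes each time and cannot be seen; the contents may shift a little inside). Origin: centre of its underside; z axis up through the lid
- tray: fixed shallow open white plastic tray, 270 mm (its x axis) by 120 mm (its y axis) outside, rim 14 mm above the shelf, walls and floor 4 mm thick (inner floor 4 mm above the shelf, 262 by 112 mm: room for three tins in a row). Origin: centre of its underside, on the shelf surface (height 0)
- vase: bystander: black ceramic vase, at most 100 mm in diameter, 165 mm tall; origin at the centre of its underside
- dice_cup: bystander: dark hard silicone dice cup, 74 mm across the mouth, 88 mm tall; origin at the centre of its underside
- die_1: bystander: bone-white resin die, 20 mm cube; origin at the centre of its underside
- die_2: bystander: bone-white resin die, 20 mm cube; origin at the centre of its underside
There are look-alikes about, which are no part of the job. Leave any orange or yellow look-alike of the tin_a alone.

How it is judged:
At the end, for the whole second after the job is handed in: The heaviest tin is held by the fingers alone, upright (0.35 rad), still, its base over 95 mm above the shelf; the two lighter tins stand on the tray floor inside its walls, upright (0.1 rad), at rest, untouched by the fingers, each loading the tray with under 3 N (the heaviest would exceed it) ((((height (world z) of tin_a above 0.095 m and angle between tin_a's own z axis and vertical below 0.35 rad and linear speed of tin_a below 0.05 m/s and contact force between tin_a and the fingers above 1 N and contact force between tin_a and vase below 0.1 N and contact force between tin_a and dice_cup below 0.1 N and contact force between tin_a and die_1 below 0.1 N and contact force between tin_a and die_2 below 0.1 N and contact force between tin_a and tray below 0.1 N and contact force between tin_a and tin_b below 0.1 N and contact force between tin_a and tin_c below 0.1 N) and (x of tin_b in the frame of tray between -0.115 and 0.115 m and y of tin_b in the frame of tray between -0.04 and 0.04 m and height (world z) of tin_b below 0.01 m and angle between tin_b's own z axis and vertical below 0.1 rad and linear speed of tin_b below 0.03 m/s and contact force between tin_b and tray between 0.3 and 3 N and contact force between tin_b and the fingers below 0.1 N) and (x of tin_c in the frame of tray between -0.115 and 0.115 m and y of tin_c in the frame of tray between -0.04 and 0.04 m and height (world z) of tin_c below 0.01 m and angle between tin_c's own z axis and vertical below 0.1 rad and linear speed of tin_c below 0.03 m/s and contact force between tin_c and tray between 0.3 and 3 N and contact force between tin_c and the fingers below 0.1 N)) or ((height (world z) of tin_b above 0.095 m and angle between tin_b's own z axis and vertical below 0.35 rad and linear speed of tin_b below 0.05 m/s and contact force between tin_b and the fingers above 1 N and contact force between tin_b and vase below 0.1 N and contact force between tin_b and dice_cup below 0.1 N and contact force between tin_b and die_1 below 0.1 N and contact force between tin_b and die_2 below 0.1 N and contact force between tin_b and tray below 0.1 N and contact force between tin_b and tin_a below 0.1 N and contact force between tin_b and tin_c below 0.1 N) and (x of tin_a in the frame of tray between -0.115 and 0.115 m and y of tin_a in the frame of tray between -0.04 and 0.04 m and height (world z) of tin_a below 0.01 m and angle between tin_a's own z axis and vertical below 0.1 rad and linear speed of tin_a below 0.03 m/s and contact force between tin_a and tray between 0.3 and 3 N and contact force between tin_a and the fingers below 0.1 N) and (x of tin_c in the frame of tray between -0.115 and 0.115 m and y of tin_c in the frame of tray between -0.04 and 0.04 m and height (world z) of tin_c below 0.01 m and angle between tin_c's own z axis and vertical below 0.1 rad and linear speed of tin_c below 0.03 m/s and contact force between tin_c and tray between 0.3 and 3 N and contact force between tin_c and the fingers below 0.1 N)) or ((height (world z) of tin_c above 0.095 m and angle between tin_c's own z axis and vertical below 0.35 rad and linear speed of tin_c below 0.05 m/s and contact force between tin_c and the fingers above 1 N and contact force between tin_c and vase below 0.1 N and contact force between tin_c and dice_cup below 0.1 N and contact force between tin_c and die_1 below 0.1 N and contact force between tin_c and die_2 below 0.1 N and contact force between tin_c and tray below 0.1 N and contact force between tin_c and tin_a below 0.1 N and contact force between tin_c and tin_b below 0.1 N) and (x of tin_a in the frame of tray between -0.115 and 0.115 m and y of tin_a in the frame of tray between -0.04 and 0.04 m and height (world z) of tin_a below 0.01 m and angle between tin_a's own z axis and vertical below 0.1 rad and linear speed of tin_a below 0.03 m/s and contact force between tin_a and tray between 0.3 and 3 N and contact force between tin_a and the fingers below 0.1 N) and (x of tin_b in the frame of tray between -0.115 and 0.115 m and y of tin_b in the frame of tray between -0.04 and 0.04 m and height (world z) of tin_b below 0.01 m and angle between tin_b's own z axis and vertical below 0.1 rad and linear speed of tin_b below 0.03 m/s and contact force between tin_b and tray between 0.3 and 3 N and contact force between tin_b and the fingers below 0.1 N)))); the arm keeps its last pose, push and grip.
It fails at once if a tin is tipped over (more than 0.8 rad from upright) (angle between any of tin_a, tin_b, tin_c's own z axis and vertical above 0.8 rad).
It fails at once if the vase, the dice cup or a die is moved by more than 20 mm, or the vase or cup tipped by more than 0.4 rad (distance of any of vase, dice_cup, die_1, die_2 from where it was at the start of the episode above 0.02 m or angle between any of vase, dice_cup's own z axis and vertical above 0.4 rad).
It also fails if it takes over 72 s, if anything falls off the work surface, if the arm or the gripper's body presses on something with over 40 N, if the wrist force passes 120 N, or if a joint passes its speed limit or range.

## Working session

There is one attempt and no reset: what is moved stays moved. The work goes in short steps, Python scripts to look and compute and a tool call to move; the robot and the scene stay as the last step left them, time stands still between calls to the robot, and variables do not carry over. Pictures are saved under pics/ and viewed, and the job is handed in when it is done.

Besides the shell and the picture viewer there is one more tool, called after "Emit:" as name([rows], argument=value, ...), one row to a line, values as JSON. move_arm: Moves the arm, as the interface text tells. Its arguments: {"type":"object","properties":{"steps":{"type":"array","items":{"type":"object","properties":{"translation":{"type":"array","items":{"type":"number"}},"twist":{"type":"array","items":{"type":"number"}},"jaw":{"type":"number"}}}},"grip_force":{"type":"number"}},"required":["steps"]}

```bash
mkdir -p pics; ls; python3 - <<'E'
from workcell import ctrl, eyes
import cv2, numpy as np
s=ctrl.sense(); print(s, ctrl.hold_point_z)
for n in ["scene","top"]:
    im,d=eyes.get_image(n); cv2.imwrite(f"pics/{n}0.png",im[:,:,::-1]); np.savez(f"{n}0.npz",im=im,d=d); print(eyes.get_calibration(n))
E
```

```text
pics
{'time_s': 0.0, 'qpos': array([-1.33732737e+00,  2.91304662e-01, -1.54122909e-01,  1.12669262e+00,
        2.83749452e-05,  1.43146838e+00]), 'qd': array([ 1.36159560e-04, -2.83607443e-04, -1.01656341e-03,  3.59806996e-05,
       -7.51248397e-05, -1.11804978e-03]), 'tau': array([-1.46797989e-03, -5.37140930e+01,  3.31373763e+01,  1.59262918e-02,
       -3.20225918e-04, -6.20674882e-06]), 'position': array([ 0.19111345, -0.4885129 ,  0.23072091]), 'tcp_rot': array([-2.59388785e+00,  1.77076775e+00,  1.50756779e-03]), 'contact_force': array([ 0.10045454, -0.01133411,  0.3287874 ]), 'ft_torque': array([-0.01567577, -0.03797146, -0.0264168 ]), 'gripper_width': 0.0853289296240421} 0.0187
{'vfov': 49.43439669939609, 'cx': 317.8840024944416, 'cy': 239.4348319251315, 'k1': -0.13847954504734045, 'xyz': array([1.29953803, 0.05930924, 0.62700953]), 'attitude': array([0.73730331, 0.6560063 , 1.32085226])}
{'vfov': 43.85141116025488, 'cx': 322.2774138845515, 'cy': 240.32318989655897, 'k1': -0.06218344697146772, 'xyz': array([0.37235397, 0.15096444, 1.20758301]), 'attitude': array([ 0.09812521, -0.14341585, -1.56461047])}
```

View pics/scene0.png

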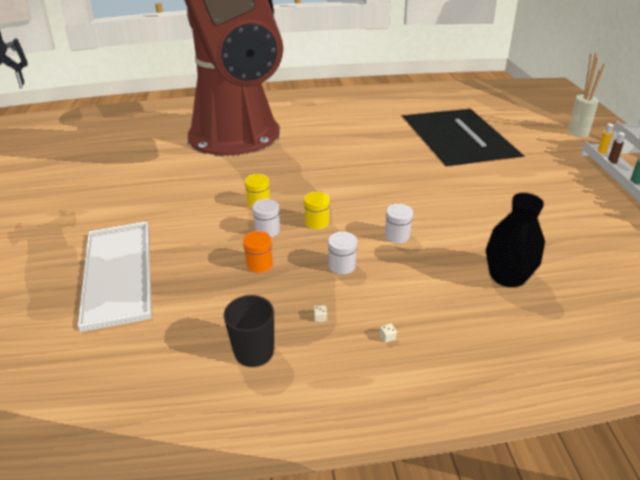

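View pics/top0.png

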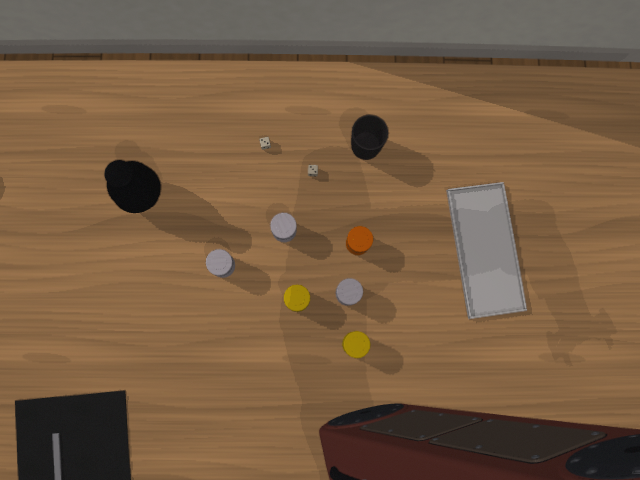

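The white tins are at about (283,225), (219,262) and (349,291) in the top view, and the tray is at about (487,251). The yellow and orange ones are decoys.

```bash
cat > h.py <<'E'
import numpy as np, cv2
from scipy.spatial.transform import Rotation as R
def ray(c,uv):
    f=240/np.tan(np.radians(c['vfov']/2)); K=np.array([[f,0,c['cx']],[0,f,c['cy']],[0,0,1]])
    p=cv2.undistortPoints(np.array(uv,float).reshape(-1,1,2),K,np.array([c['k1'],0,0,0.]))[:,0]
    return R.from_rotvec(c['attitude']).apply(np.c_[p[:,0],-p[:,1],-np.ones(len(p))])
def onz(c,uv,z):
    d=ray(c,uv); o=c['xyz']; return o+d*((z-o[2])/d[:,2])[:,None]
E
python3 - <<'E'
from workcell import ctrl, eyes
from h import *
a=np.load('top0.npz'); im=a['im']; d=a['d']; c=eyes.get_calibration('top')
hsv=cv2.cvtColor(im,cv2.COLOR_RGB2HSV)
def blobs(m,amin=200):
    n,l,s,ce=cv2.connectedComponentsWithStats(m.astype(np.uint8)*255)
    return [(s[i],l==i,ce[i]) for i in range(1,n) if s[i][4]>amin]
# height map
v,u=np.mgrid[0:480,0:640]
dr=ray(c,np.c_[u.ravel(),v.ravel()]); f=d.ravel()[:,None]
P=(c['xyz']+dr*f).reshape(480,640,3); np.save('P.npy',P)
top=(P[...,2]>0.054)&(P[...,2]<0.068)&(d>0)
for s,m,ce in blobs(top,150):
    ct=max(cv2.findContours(m.astype(np.uint8),0,2)[0],key=cv2.contourArea)
    (x,y),r=cv2.minEnclosingCircle(ct)
    print(s,ce.round(1),(round(x,1),round(y,1),round(r,1)),'P',P[m].mean(0).round(4),onz(c,[[x,y]],.06).round(4),im[m].mean(0).round())
print([onz(c,[q],.01).round(4) for q in [(487,251)]])
cor=[(449,189),(503,183),(526,311),(470,318)]
T=onz(c,cor,.014); print(T.round(4),T.mean(0))
for q in [(369,130),(135,187),(265,142),(313,170)]: print(q,P[q[1],q[0]].round(3))
E
```

```text
[121 168  40  45 158] [148.3 198.5] (136.5, 188.5, 25.1) P [0.6317 0.4593 0.0613] [[0.6519 0.484  0.06  ]] [20. 17. 15.]
[270 213  27  26 531] [283.1 225.4] (283.0, 225.4, 13.1) P [0.5794 0.1943 0.0608] [[0.5795 0.1945 0.06  ]] [142. 134. 139.]
[347 226  26  27 530] [359.9 238.8] (359.9, 238.9, 13.1) P [0.5538 0.0444 0.0606] [[0.5535 0.0443 0.06  ]] [153.  74.  10.]
[206 249  27  27 552] [218.7 262.1] (218.8, 262.0, 13.4) P [0.5068 0.3179 0.0607] [[0.507  0.3178 0.06  ]] [142. 135. 139.]
[337 279  26  26 546] [349.5 291.4] (349.6, 291.3, 13.3) P [0.4511 0.0653 0.0607] [[0.4514 0.0651 0.06  ]] [131. 124. 128.]
[284 285  26  27 553] [296.6 297.6] (296.8, 297.7, 13.4) P [0.4389 0.1671 0.0609] [[0.4388 0.1668 0.06  ]] [156. 129.  10.]
[344 331  27  28 572] [356.7 344.5] (356.6, 344.6, 13.6) P [0.35   0.0522 0.0607] [[0.3499 0.0523 0.06  ]] [153. 127.  11.]
[array([[ 0.5377, -0.2221,  0.01  ]])]
[[ 0.6666 -0.1464  0.014 ]
 [ 0.6806 -0.2612  0.014 ]
 [ 0.4147 -0.2966  0.014 ]
 [ 0.401  -0.1807  0.014 ]] [ 0.54071831 -0.22122434  0.014     ]
(369, 130) [0.792 0.019 0.014]
(135, 187) [0.638 0.467 0.127]
(265, 142) [0.761 0.235 0.022]
(313, 170) [0.703 0.136 0.018]
```

Emit:
move_arm([
  {"translation": [26, 55.4, -8], "twist": [0, 0, 18], "jaw": 100},
  {"translation": [26, 55.4, -8], "twist": [0, 0, 18], "jaw": 100},
  {"translation": [26, 55.4, -8], "twist": [0, 0, 18], "jaw": 100},
  {"translation": [26, 55.4, -8], "twist": [0, 0, 18], "jaw": 100},
  {"translation": [26, 55.4, -8], "twist": [0, 0, 18], "jaw": 100},
], grip_force=40)

```text
time_s: 0.6
position: [0.2966, -0.2626, 0.1983]
tcp_rot: [-2.839, 1.344, 0.002]
contact_force: [1.5, 0.2, 0.2]
gripper_width: 0.0851
```

Emit:
move_arm([
  {"translation": [15.4, 32.8, -4.8], "twist": [0, 0, 0], "jaw": 100},
  {"translation": [15.4, 32.8, -4.8], "twist": [0, 0, 0], "jaw": 100},
  {"translation": [15.4, 32.8, -4.8], "twist": [0, 0, 0], "jaw": 100},
  {"translation": [15.4, 32.8, -4.8], "twist": [0, 0, 0], "jaw": 100},
  {"translation": [15.4, 32.8, -4.8], "twist": [0, 0, 0], "jaw": 100},
])

```text
time_s: 1.1
position: [0.4018, -0.038, 0.1656]
tcp_rot: [-2.839, 1.344, 0.001]
contact_force: [1.2, -0.7, 0.9]
gripper_width: 0.0855
```

Emit:
move_arm([
  {"translation": [5, 10, -1], "twist": [0, 0, 0], "jaw": 100},
  {"translation": [5, 10, -1], "twist": [0, 0, 0], "jaw": 100},
])

```text
time_s: 1.3
position: [0.4458, 0.0515, 0.1566]
tcp_rot: [-2.839, 1.344, 0.001]
contact_force: [0.5, -0.7, -0.9]
gripper_width: 0.085
```

Emit:
move_arm([
  {"translation": [0.53, 1.38, -0.7], "twist": [0, 0, 0], "jaw": 100},
  {"translation": [0.53, 1.38, -0.7], "twist": [0, 0, 0], "jaw": 100},
  {"translation": [0.53, 1.38, -0.7], "twist": [0, 0, 0], "jaw": 100},
  {"translation": [0.53, 1.38, -0.7], "twist": [0, 0, 0], "jaw": 100},
])

```text
time_s: 1.7
position: [0.4507, 0.0643, 0.1497]
tcp_rot: [-2.838, 1.346, 0.001]
contact_force: [-0.0, -0.7, 0.7]
gripper_width: 0.0856
```

```bash
python3 - <<'E'
from workcell import ctrl, eyes
from h import *
s=ctrl.sense(); print(s['position'],s['contact_force'],s['qpos'])
c=eyes.get_calibration('wrist')
im,d=eyes.get_image('wrist'); cv2.imwrite("pics/w1.png",im[:,:,::-1])
v,u=np.mgrid[0:480,0:640]
P=(c['xyz']+ray(c,np.c_[u.ravel(),v.ravel()])*d.ravel()[:,None]).reshape(480,640,3)
m=((P[...,2]>0.054)&(P[...,2]<0.068)&(d>0)).astype(np.uint8)
n,l,st,ce=cv2.connectedComponentsWithStats(m)
for i in range(1,n):
    if st[i][4]>500: print(st[i],P[l==i].mean(0).round(4),im[l==i].mean(0).round())
E
```

```text
[0.45072464 0.06434498 0.14971427] [-0.00935155 -0.72623048  0.66702489] [-1.93728640e-02  2.28416603e-01 -4.67848812e-01  8.75026857e-01
  5.06736678e-04  2.43687407e+00]
[ 430   66   97  100 7351] [0.5548 0.0456 0.0599] [176. 104.  48.]
[ 119   89   95   96 7112] [0.4414 0.1668 0.0599] [184. 166.  69.]
[ 281  191   91   88 6252] [0.4535 0.0662 0.0601] [171. 169. 170.]
[ 200  330   81   75 4740] [0.3538 0.0535 0.06  ] [185. 168.  70.]
```

View pics/w1.png

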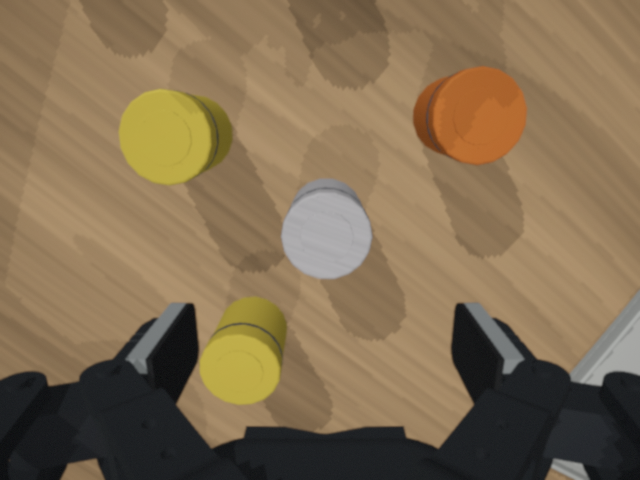

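The white tin is centred between the fingers, at (327,235) in the wrist view. I'll descend, grip and heft it.

Emit:
move_arm([
  {"translation": [0.15, 0.15, -4], "twist": [0, 0, 0], "jaw": 100},
  {"translation": [0.15, 0.15, -8], "twist": [0, 0, 0], "jaw": 100},
  {"translation": [0.15, 0.15, -11], "twist": [0, 0, 0], "jaw": 100},
  {"translation": [0.15, 0.15, -12.8], "twist": [0, 0, 0], "jaw": 100},
  {"translation": [0.15, 0.15, -12.8], "twist": [0, 0, 0], "jaw": 100},
])

```text
time_s: 2.25
position: [0.4505, 0.0647, 0.0203]
tcp_rot: [2.836, -1.349, -0.006]
contact_force: [-0.2, 0.2, 0.2]
gripper_width: 0.0857
```

Emit:
move_arm([
  {"translation": [0, 0, 0], "twist": [0, 0, 0], "jaw": 0},
  {"translation": [0, 0, 0], "twist": [0, 0, 0], "jaw": 0},
  {"translation": [0, 0, 0], "twist": [0, 0, 0], "jaw": 0},
  {"translation": [0, 0, 0], "twist": [0, 0, 0], "jaw": 0},
  {"translation": [0, 0, 0], "twist": [0, 0, 0], "jaw": 0},
])

```text
time_s: 2.75
position: [0.4514, 0.0643, 0.0217]
tcp_rot: [2.836, -1.349, -0.002]
contact_force: [-1.3, -1.3, 7.9]
gripper_width: 0.0496
```

Emit:
move_arm([
  {"translation": [0, 0, 0], "twist": [0, 0, 0], "jaw": 0},
  {"translation": [0, 0, 0], "twist": [0, 0, 0], "jaw": 0},
  {"translation": [0, 0, 0], "twist": [0, 0, 0], "jaw": 0},
  {"translation": [0, 0, 0], "twist": [0, 0, 0], "jaw": 0},
  {"translation": [0, 0, 0], "twist": [0, 0, 0], "jaw": 0},
])

```text
time_s: 3.25
position: [0.4514, 0.0643, 0.0217]
tcp_rot: [2.836, -1.349, -0.002]
contact_force: [-0.4, -0.5, 1.2]
gripper_width: 0.0501
```

Gripped at a width of 50 mm. Lifting.

Emit:
move_arm([
  {"translation": [0, 0, 2], "twist": [0, 0, 0], "jaw": 0},
  {"translation": [0, 0, 5], "twist": [0, 0, 0], "jaw": 0},
  {"translation": [0, 0, 9], "twist": [0, 0, 0], "jaw": 0},
  {"translation": [0, 0, 12], "twist": [0, 0, 0], "jaw": 0},
  {"translation": [0, 0, 12], "twist": [0, 0, 0], "jaw": 0},
])

```text
time_s: 3.75
position: [0.454, 0.0644, 0.1452]
tcp_rot: [-2.835, 1.349, -0.007]
contact_force: [-0.1, -0.0, -2.1]
gripper_width: 0.05
```

Emit:
move_arm([
  {"translation": [0, 0, 0], "twist": [0, 0, 0], "jaw": 0},
  {"translation": [0, 0, 0], "twist": [0, 0, 0], "jaw": 0},
  {"translation": [0, 0, 0], "twist": [0, 0, 0], "jaw": 0},
  {"translation": [0, 0, 0], "twist": [0, 0, 0], "jaw": 0},
  {"translation": [0, 0, 0], "twist": [0, 0, 0], "jaw": 0},
])

```text
time_s: 4.25
position: [0.4536, 0.0644, 0.1446]
tcp_rot: [-2.836, 1.349, -0.005]
contact_force: [-0.2, -0.3, -2.6]
gripper_width: 0.0498
```

Emit:
move_arm([
  {"translation": [0, 0, 0], "twist": [0, 0, 0], "jaw": 0},
])

```text
time_s: 4.35
position: [0.4534, 0.0644, 0.1442]
tcp_rot: [-2.836, 1.349, -0.004]
contact_force: [0.1, -0.1, -1.9]
gripper_width: 0.0496
```

Emit:
move_arm([
  {"translation": [0, 0, 0], "twist": [0, 0, 0], "jaw": 0},
])

```text
time_s: 4.45
position: [0.4533, 0.0644, 0.1441]
tcp_rot: [-2.836, 1.349, -0.004]
contact_force: [0.0, -0.3, -2.0]
gripper_width: 0.0497
```

Emit:
move_arm([
  {"translation": [0, 0, 0], "twist": [0, 0, 0], "jaw": 0},
])

```text
time_s: 4.55
position: [0.4532, 0.0644, 0.1439]
tcp_rot: [-2.836, 1.349, -0.003]
contact_force: [-0.6, 0.9, -2.2]
gripper_width: 0.0496
```

```bash
python3 - <<'E'
from workcell import ctrl
s=ctrl.sense(); print(s)
E
```

```text
{'time_s': 4.55, 'qpos': array([-1.87006093e-02,  2.36983373e-01, -4.73610873e-01,  8.57977230e-01,
       -2.11112755e-04,  2.43998572e+00]), 'qd': array([-0.00219903,  0.00310626, -0.0002067 ,  0.00086091, -0.00029016,
       -0.00063349]), 'tau': array([-1.55166206e-03, -4.70814192e+01,  3.00450861e+01, -2.30979180e-02,
        6.87421980e-04,  1.20393372e-05]), 'position': array([0.45321668, 0.06436792, 0.1439406 ]), 'tcp_rot': array([-2.83640321,  1.34901893, -0.00331957]), 'contact_force': array([-0.62019795,  0.91299679, -2.24056938]), 'ft_torque': array([-0.02648556, -0.02476843,  0.07675035]), 'gripper_width': 0.04955638986876432}
```

About 2.2 N with a noise of ±0.5 N, so this one is light (the heaviest would read at least 3.8 N). I'll take it to the tray slot at (0.466,-0.231).

Emit:
move_arm([
  {"translation": [0.2, -5, 0], "twist": [0, 0, 0], "jaw": 0},
  {"translation": [0.5, -10, 0], "twist": [0, 0, 0], "jaw": 0},
  {"translation": [0.7, -15, 0], "twist": [0, 0, 0], "jaw": 0},
  {"translation": [1, -20, 0], "twist": [0, 0, 0], "jaw": 0},
  {"translation": [1.1, -24, 0], "twist": [0, 0, 0], "jaw": 0},
])

```text
time_s: 5.05
position: [0.4642, -0.1784, 0.1441]
tcp_rot: [-2.836, 1.35, -0.005]
contact_force: [1.0, 0.9, -2.5]
gripper_width: 0.0495
```

Emit:
move_arm([
  {"translation": [0.3, -5.5, 0], "twist": [0, 0, 0], "jaw": 0},
  {"translation": [0.3, -5.5, 0], "twist": [0, 0, 0], "jaw": 0},
  {"translation": [0.3, -5.5, 0], "twist": [0, 0, 0], "jaw": 0},
  {"translation": [0.3, -5.5, 0], "twist": [0, 0, 0], "jaw": 0},
])

```text
time_s: 5.45
position: [0.4669, -0.2324, 0.1439]
tcp_rot: [-2.836, 1.35, -0.003]
contact_force: [-1.0, 0.3, -1.8]
gripper_width: 0.0497
```

Emit:
move_arm([
  {"translation": [0, 0, -4], "twist": [0, 0, 0], "jaw": 0},
  {"translation": [0, 0, -8], "twist": [0, 0, 0], "jaw": 0},
  {"translation": [0, 0, -10.5], "twist": [0, 0, 0], "jaw": 0},
  {"translation": [0, 0, -11.6], "twist": [0, 0, 0], "jaw": 0},
  {"translation": [0, 0, -11.7], "twist": [0, 0, 0], "jaw": 0},
])

```text
time_s: 5.95
position: [0.4665, -0.2306, 0.0263]
tcp_rot: [-2.836, 1.347, -0.0]
contact_force: [1.0, 0.3, -1.4]
gripper_width: 0.0496
```

Emit:
move_arm([
  {"translation": [0, 0, 0], "twist": [0, 0, 0], "jaw": 0},
  {"translation": [0, 0, 0], "twist": [0, 0, 0], "jaw": 0},
])

```text
time_s: 6.15
position: [0.4671, -0.2303, 0.0272]
tcp_rot: [-2.837, 1.346, -0.002]
contact_force: [-0.2, -0.6, -1.8]
gripper_width: 0.0499
```

Emit:
move_arm([
  {"translation": [0, 0, -0.1], "twist": [0, 0, 0], "jaw": 0},
  {"translation": [0, 0, -0.15], "twist": [0, 0, 0], "jaw": 0},
  {"translation": [0, 0, -0.15], "twist": [0, 0, 0], "jaw": 0},
])

```text
time_s: 6.45
position: [0.4673, -0.2305, 0.026]
tcp_rot: [-2.837, 1.346, -0.003]
contact_force: [-0.0, 0.3, -2.4]
gripper_width: 0.0496
```

Emit:
move_arm([
  {"translation": [0, 0, 0], "twist": [0, 0, 0], "jaw": 70},
  {"translation": [0, 0, 0], "twist": [0, 0, 0], "jaw": 70},
  {"translation": [0, 0, 0], "twist": [0, 0, 0], "jaw": 90},
  {"translation": [0, 0, 0], "twist": [0, 0, 0], "jaw": 90},
  {"translation": [0, 0, 0], "twist": [0, 0, 0], "jaw": 90},
])

```text
time_s: 6.95
position: [0.4673, -0.2305, 0.026]
tcp_rot: [-2.837, 1.346, -0.003]
contact_force: [-0.0, 0.5, -1.5]
gripper_width: 0.0766
```

Released. I'll go up and check it.

Emit:
move_arm([
  {"translation": [0, 0, 3], "twist": [0, 0, 0], "jaw": 100},
  {"translation": [0, 0, 7], "twist": [0, 0, 0], "jaw": 100},
  {"translation": [0, 0, 12], "twist": [0, 0, 0], "jaw": 100},
  {"translation": [0, 0, 14], "twist": [0, 0, 0], "jaw": 100},
  {"translation": [0, 0, 14], "twist": [0, 0, 0], "jaw": 100},
])

```text
time_s: 7.45
position: [0.4691, -0.2317, 0.1693]
tcp_rot: [-2.838, 1.347, -0.012]
contact_force: [0.1, 0.2, -0.9]
gripper_width: 0.0855
```

```bash
cat > look.py <<'E'
import sys
from workcell import ctrl, eyes
from h import *
n,tag=sys.argv[1:3]
s=ctrl.sense(); print(s['time_s'],s['position'].round(4),s['contact_force'].round(2),s['qpos'].round(2))
c=eyes.get_calibration(n)
im,d=eyes.get_image(n); cv2.imwrite(f"pics/{tag}.png",im[:,:,::-1])
v,u=np.mgrid[0:480,0:640]
P=(c['xyz']+ray(c,np.c_[u.ravel(),v.ravel()])*d.ravel()[:,None]).reshape(480,640,3)
m=((P[...,2]>0.054)&(P[...,2]<0.070)&(d>0)).astype(np.uint8)
k,l,st,ce=cv2.connectedComponentsWithStats(m)
for i in range(1,k):
    if st[i][4]>300: print(st[i],P[l==i].mean(0).round(4),im[l==i].mean(0).round())
E
python3 look.py wrist w2
```

```text
7.45 [ 0.4691 -0.2317  0.1693] [ 0.07  0.22 -0.9 ] [-0.6   0.32 -0.28  0.96  0.    1.86]
[ 277  188   86   84 5619] [ 0.4693 -0.228   0.064 ] [161. 159. 161.]
```

View pics/w2.png

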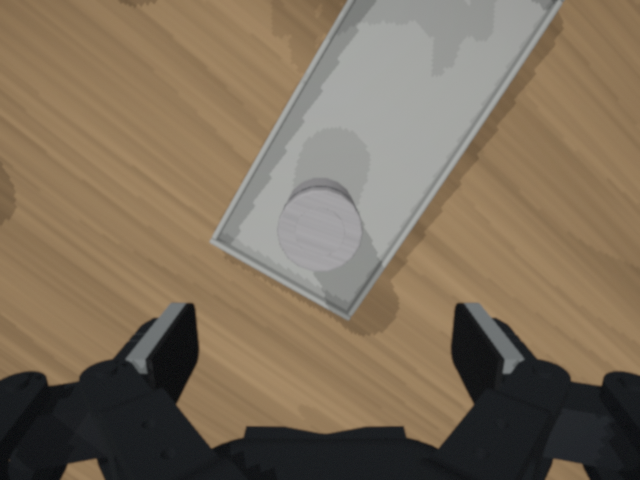

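The first tin stands in the tray at (320,229), clear of the walls. Next is the tin at (0.580,0.195).

Emit:
move_arm([
  {"translation": [11, 42.7, -1.9], "twist": [0, 0, 0], "jaw": 100},
  {"translation": [11, 42.7, -1.9], "twist": [0, 0, 0], "jaw": 100},
  {"translation": [11, 42.7, -1.9], "twist": [0, 0, 0], "jaw": 100},
  {"translation": [11, 42.7, -1.9], "twist": [0, 0, 0], "jaw": 100},
  {"translation": [11, 42.7, -1.9], "twist": [0, 0, 0], "jaw": 100},
])

```text
time_s: 8.0
position: [0.5293, 0.0133, 0.1542]
tcp_rot: [-2.838, 1.347, -0.004]
contact_force: [1.3, -1.1, -0.1]
gripper_width: 0.0855
```

Emit:
move_arm([
  {"translation": [5, 18, -0.8], "twist": [0, 0, 0], "jaw": 100},
  {"translation": [5, 18, -0.8], "twist": [0, 0, 0], "jaw": 100},
  {"translation": [5, 18, -0.8], "twist": [0, 0, 0], "jaw": 100},
  {"translation": [5, 18, -0.8], "twist": [0, 0, 0], "jaw": 100},
  {"translation": [5, 18, -0.8], "twist": [0, 0, 0], "jaw": 100},
])

```text
time_s: 8.5
position: [0.5788, 0.1976, 0.1437]
tcp_rot: [2.841, -1.341, 0.0]
contact_force: [-0.1, -0.8, -0.5]
gripper_width: 0.0851
```

Emit:
move_arm([
  {"translation": [0.2, -0.2, 0], "twist": [0, 0, 0], "jaw": 100},
  {"translation": [0.2, -0.2, 0], "twist": [0, 0, 0], "jaw": 100},
])

```text
time_s: 8.7
position: [0.5799, 0.1949, 0.1422]
tcp_rot: [2.839, -1.34, -0.003]
contact_force: [0.3, 0.3, -0.1]
gripper_width: 0.0852
```

```bash
python3 look.py wrist w3
```

```text
8.7 [0.5799 0.1949 0.1422] [ 0.3   0.31 -0.08] [ 0.21  0.51 -0.05  1.01 -0.    2.66]
[  26  155   93   92 6482] [0.5107 0.3175 0.0599] [162. 161. 162.]
[ 281  195   94   91 6609] [0.5822 0.1956 0.0601] [169. 167. 168.]
[442 385  31  50 861] [0.5486 0.0632 0.0594] [177. 104.  49.]
[ 184  393   77   55 2671] [0.4498 0.1732 0.0598] [184. 166.  69.]
```

View pics/w3.png

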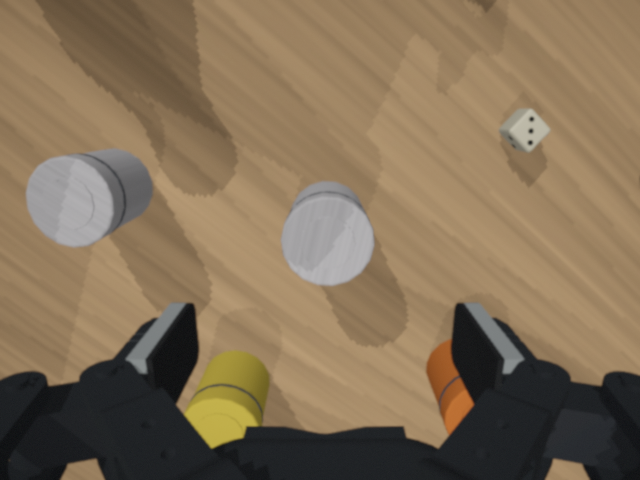

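The tin is at (328,239), centred, with the die well clear at (525,130). Descending.

Emit:
move_arm([
  {"translation": [0.15, 0.05, -4], "twist": [0, 0, 0], "jaw": 100},
  {"translation": [0.15, 0.05, -8], "twist": [0, 0, 0], "jaw": 100},
  {"translation": [0.15, 0.05, -11], "twist": [0, 0, 0], "jaw": 100},
  {"translation": [0.15, 0.05, -12], "twist": [0, 0, 0], "jaw": 100},
  {"translation": [0.15, 0.05, -12], "twist": [0, 0, 0], "jaw": 100},
])

```text
time_s: 9.25
position: [0.5807, 0.1939, 0.0217]
tcp_rot: [2.837, -1.343, -0.005]
contact_force: [-1.0, 0.2, 0.3]
gripper_width: 0.0851
```

Emit:
move_arm([
  {"translation": [0, 0, 0], "twist": [0, 0, 0], "jaw": 0},
  {"translation": [0, 0, 0], "twist": [0, 0, 0], "jaw": 0},
  {"translation": [0, 0, 0], "twist": [0, 0, 0], "jaw": 0},
  {"translation": [0, 0, 0], "twist": [0, 0, 0], "jaw": 0},
  {"translation": [0, 0, 0], "twist": [0, 0, 0], "jaw": 0},
])

```text
time_s: 9.75
position: [0.582, 0.194, 0.0236]
tcp_rot: [2.838, -1.343, -0.001]
contact_force: [-1.1, -1.3, 6.2]
gripper_width: 0.0488
```

Emit:
move_arm([
  {"translation": [0, 0, 0], "twist": [0, 0, 0], "jaw": 0},
  {"translation": [0, 0, 0], "twist": [0, 0, 0], "jaw": 0},
  {"translation": [0, 0, 0], "twist": [0, 0, 0], "jaw": 0},
  {"translation": [0, 0, 0], "twist": [0, 0, 0], "jaw": 0},
])

```text
time_s: 10.15
position: [0.5819, 0.1941, 0.0236]
tcp_rot: [2.838, -1.343, -0.001]
contact_force: [-1.9, 0.5, 0.8]
gripper_width: 0.0486
```

Emit:
move_arm([
  {"translation": [0, 0, 2], "twist": [0, 0, 0], "jaw": 0},
  {"translation": [0, 0, 5], "twist": [0, 0, 0], "jaw": 0},
  {"translation": [0, 0, 9], "twist": [0, 0, 0], "jaw": 0},
  {"translation": [0, 0, 12], "twist": [0, 0, 0], "jaw": 0},
  {"translation": [0, 0, 12], "twist": [0, 0, 0], "jaw": 0},
])

```text
time_s: 10.65
position: [0.5845, 0.1947, 0.1481]
tcp_rot: [-2.837, 1.343, -0.008]
contact_force: [0.4, 0.4, -2.5]
gripper_width: 0.0488
```

Emit:
move_arm([
  {"translation": [0, 0, 0], "twist": [0, 0, 0], "jaw": 0},
  {"translation": [0, 0, 0], "twist": [0, 0, 0], "jaw": 0},
  {"translation": [0, 0, 0], "twist": [0, 0, 0], "jaw": 0},
  {"translation": [0, 0, 0], "twist": [0, 0, 0], "jaw": 0},
  {"translation": [0, 0, 0], "twist": [0, 0, 0], "jaw": 0},
])

```text
time_s: 11.15
position: [0.5841, 0.1946, 0.1473]
tcp_rot: [-2.838, 1.343, -0.006]
contact_force: [-0.4, 1.0, -1.1]
gripper_width: 0.0488
```

Emit:
move_arm([
  {"translation": [0, 0, 0], "twist": [0, 0, 0], "jaw": 0},
])

```text
time_s: 11.25
position: [0.584, 0.1946, 0.1469]
tcp_rot: [-2.838, 1.343, -0.005]
contact_force: [-0.3, 1.4, -2.6]
gripper_width: 0.0486
```

Emit:
move_arm([
  {"translation": [0, 0, 0], "twist": [0, 0, 0], "jaw": 0},
])

```text
time_s: 11.35
position: [0.5838, 0.1946, 0.1467]
tcp_rot: [-2.839, 1.343, -0.005]
contact_force: [-0.0, -0.2, -1.1]
gripper_width: 0.0485
```

Emit:
move_arm([
  {"translation": [0, 0, 0], "twist": [0, 0, 0], "jaw": 0},
])

```text
time_s: 11.45
position: [0.5838, 0.1945, 0.1465]
tcp_rot: [-2.839, 1.343, -0.005]
contact_force: [1.2, -0.4, -0.3]
gripper_width: 0.0488
```

About 1.5 N on average, so this one is light too. I'll take it to the slot at (0.615,-0.212).

Emit:
move_arm([
  {"translation": [0.4, -5, 0], "twist": [0, 0, 0], "jaw": 0},
  {"translation": [0.8, -10, 0], "twist": [0, 0, 0], "jaw": 0},
  {"translation": [1.2, -15, 0], "twist": [0, 0, 0], "jaw": 0},
  {"translation": [1.5, -20, 0], "twist": [0, 0, 0], "jaw": 0},
  {"translation": [1.9, -24.5, 0], "twist": [0, 0, 0], "jaw": 0},
])

```text
time_s: 11.95
position: [0.6026, -0.0527, 0.1467]
tcp_rot: [-2.839, 1.344, -0.005]
contact_force: [-0.1, -0.2, -1.4]
gripper_width: 0.0488
```

Emit:
move_arm([
  {"translation": [0.4, -5, 0], "twist": [0, 0, 0], "jaw": 0},
  {"translation": [0.8, -10, 0], "twist": [0, 0, 0], "jaw": 0},
  {"translation": [1.2, -14, 0], "twist": [0, 0, 0], "jaw": 0},
  {"translation": [1.2, -16, 0], "twist": [0, 0, 0], "jaw": 0},
  {"translation": [1.2, -16, 0], "twist": [0, 0, 0], "jaw": 0},
])

```text
time_s: 12.45
position: [0.6144, -0.2156, 0.1464]
tcp_rot: [-2.837, 1.349, -0.006]
contact_force: [-0.4, 1.4, -1.6]
gripper_width: 0.0492
```

Emit:
move_arm([
  {"translation": [0, 0, 0], "twist": [0, 0, 0], "jaw": 0},
  {"translation": [0, 0, 0], "twist": [0, 0, 0], "jaw": 0},
])

```text
time_s: 12.65
position: [0.6143, -0.2144, 0.1463]
tcp_rot: [-2.837, 1.347, -0.005]
contact_force: [-0.2, 0.6, -0.8]
gripper_width: 0.0491
```

Emit:
move_arm([
  {"translation": [0, 0.2, -4], "twist": [0, 0, 0], "jaw": 0},
  {"translation": [0, 0.2, -8], "twist": [0, 0, 0], "jaw": 0},
  {"translation": [0, 0.2, -10.5], "twist": [0, 0, 0], "jaw": 0},
  {"translation": [0, 0.2, -11.6], "twist": [0, 0, 0], "jaw": 0},
  {"translation": [0, 0.2, -11.7], "twist": [0, 0, 0], "jaw": 0},
])

```text
time_s: 13.15
position: [0.6139, -0.2109, 0.0286]
tcp_rot: [-2.838, 1.345, -0.002]
contact_force: [0.4, 0.6, -1.0]
gripper_width: 0.0487
```

Emit:
move_arm([
  {"translation": [0, 0, 0], "twist": [0, 0, 0], "jaw": 0},
  {"translation": [0, 0, 0], "twist": [0, 0, 0], "jaw": 0},
])

```text
time_s: 13.35
position: [0.6148, -0.2108, 0.03]
tcp_rot: [-2.838, 1.344, -0.005]
contact_force: [-0.1, -0.5, -0.5]
gripper_width: 0.0487
```

Emit:
move_arm([
  {"translation": [0, 0, -0.15], "twist": [0, 0, 0], "jaw": 0},
  {"translation": [0, 0, -0.25], "twist": [0, 0, 0], "jaw": 0},
  {"translation": [0, 0, -0.25], "twist": [0, 0, 0], "jaw": 0},
])

```text
time_s: 13.65
position: [0.615, -0.2109, 0.0277]
tcp_rot: [-2.838, 1.344, -0.006]
contact_force: [0.0, 0.4, -0.9]
gripper_width: 0.0486
```

Emit:
move_arm([
  {"translation": [0, 0, 0], "twist": [0, 0, 0], "jaw": 70},
  {"translation": [0, 0, 0], "twist": [0, 0, 0], "jaw": 70},
  {"translation": [0, 0, 0], "twist": [0, 0, 0], "jaw": 90},
  {"translation": [0, 0, 0], "twist": [0, 0, 0], "jaw": 90},
  {"translation": [0, 0, 0], "twist": [0, 0, 0], "jaw": 90},
])

```text
time_s: 14.15
position: [0.615, -0.2109, 0.0278]
tcp_rot: [-2.838, 1.344, -0.006]
contact_force: [-0.0, -0.1, -0.3]
gripper_width: 0.0768
```

Emit:
move_arm([
  {"translation": [0, 0, 3], "twist": [0, 0, 0], "jaw": 100},
  {"translation": [0, 0, 7], "twist": [0, 0, 0], "jaw": 100},
  {"translation": [0, 0, 12], "twist": [0, 0, 0], "jaw": 100},
  {"translation": [0, 0, 14], "twist": [0, 0, 0], "jaw": 100},
  {"translation": [0, 0, 14], "twist": [0, 0, 0], "jaw": 100},
])

```text
time_s: 14.65
position: [0.617, -0.2118, 0.1718]
tcp_rot: [-2.838, 1.344, -0.016]
contact_force: [1.1, -0.6, -0.0]
gripper_width: 0.0852
```

```bash
python3 look.py wrist w4
```

```text
14.65 [ 0.617  -0.2118  0.1718] [ 1.14 -0.64 -0.04] [-0.44  0.56  0.11  1.11  0.    2.01]
[ 278  190   84   84 5492] [ 0.6157 -0.2095  0.064 ] [162. 160. 162.]
[ 177  369   69   70 3455] [ 0.4745 -0.2295  0.0636] [153. 151. 153.]
```

View pics/w4.png

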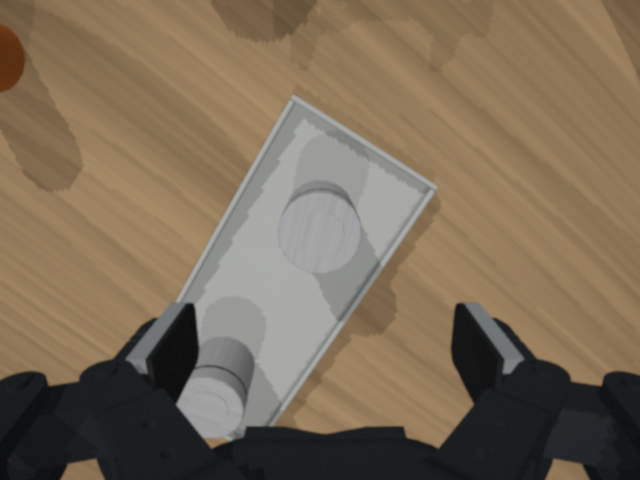

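Both tins stand in the tray, at (319,231) and (213,403). On to the third tin.

Emit:
move_arm([
  {"translation": [-10.8, 53, -2.5], "twist": [0, 0, 20], "jaw": 100},
  {"translation": [-10.8, 53, -2.5], "twist": [0, 0, 20], "jaw": 100},
  {"translation": [-10.8, 53, -2.5], "twist": [0, 0, 20], "jaw": 100},
  {"translation": [-10.8, 53, -2.5], "twist": [0, 0, 20], "jaw": 100},
  {"translation": [-10.8, 53, -2.5], "twist": [0, 0, 20], "jaw": 100},
])

```text
time_s: 15.2
position: [0.5637, 0.0357, 0.1551]
tcp_rot: [-3.028, 0.831, -0.006]
contact_force: [0.2, 0.1, 0.7]
gripper_width: 0.0854
```

```bash
python3 -c "
from workcell import ctrl
s=ctrl.sense();import numpy as np
print((np.array([.5095,.3175,.147])-s['position'])*100,s['tcp_rot'])"
```

```text
[-5.41586474 28.18177212 -0.81082042] [-3.02776187  0.83117597 -0.00616611]
```

Emit:
move_arm([
  {"translation": [-5.4, 28.2, -0.8], "twist": [0, 0, 0], "jaw": 100},
  {"translation": [-5.4, 28.2, -0.8], "twist": [0, 0, 0], "jaw": 100},
  {"translation": [-5.4, 28.2, -0.8], "twist": [0, 0, 0], "jaw": 100},
  {"translation": [-5.4, 28.2, -0.8], "twist": [0, 0, 0], "jaw": 100},
  {"translation": [-5.4, 28.2, -0.8], "twist": [0, 0, 0], "jaw": 100},
])

```text
time_s: 15.7
position: [0.5155, 0.2806, 0.1467]
tcp_rot: [-3.029, 0.832, -0.003]
contact_force: [1.0, -0.2, -0.2]
gripper_width: 0.0856
```

Emit:
move_arm([
  {"translation": [-0.7, 3.7, 0], "twist": [0, 0, 0], "jaw": 100},
  {"translation": [-0.7, 3.7, 0], "twist": [0, 0, 0], "jaw": 100},
  {"translation": [-0.7, 3.7, 0], "twist": [0, 0, 0], "jaw": 100},
])

```text
time_s: 16.0
position: [0.5072, 0.3179, 0.1449]
tcp_rot: [3.029, -0.828, -0.0]
contact_force: [-0.9, -0.2, 0.0]
gripper_width: 0.0849
```

```bash
python3 look.py wrist w5
```

```text
16.0 [0.5072 0.3179 0.1449] [-0.89 -0.22  0.05] [ 0.44  0.49 -0.09  1.   -0.    2.54]
[ 281  194   93   90 6477] [0.5091 0.3196 0.0601] [168. 166. 167.]
```

View pics/w5.png

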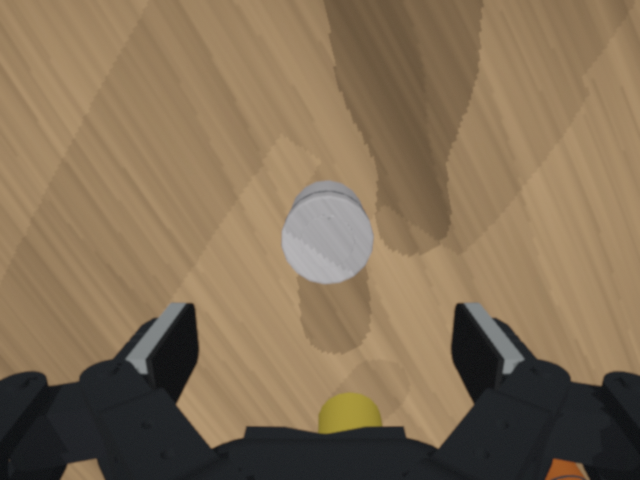

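The third tin is at (327,239), centred between the fingers with clear space around it. Descending.

Emit:
move_arm([
  {"translation": [0.1, 0.1, -4], "twist": [0, 0, 0], "jaw": 100},
  {"translation": [0.1, 0.1, -8], "twist": [0, 0, 0], "jaw": 100},
  {"translation": [0.1, 0.1, -11], "twist": [0, 0, 0], "jaw": 100},
  {"translation": [0.1, 0.1, -12.2], "twist": [0, 0, 0], "jaw": 100},
  {"translation": [0.1, 0.1, -12.2], "twist": [0, 0, 0], "jaw": 100},
])

```text
time_s: 16.55
position: [0.5079, 0.3163, 0.0218]
tcp_rot: [3.025, -0.832, -0.003]
contact_force: [-0.4, 0.8, 0.4]
gripper_width: 0.0855
```

Emit:
move_arm([
  {"translation": [0, 0, 0], "twist": [0, 0, 0], "jaw": 0},
  {"translation": [0, 0, 0], "twist": [0, 0, 0], "jaw": 0},
  {"translation": [0, 0, 0], "twist": [0, 0, 0], "jaw": 0},
  {"translation": [0, 0, 0], "twist": [0, 0, 0], "jaw": 0},
  {"translation": [0, 0, 0], "twist": [0, 0, 0], "jaw": 0},
], grip_force=60)

```text
time_s: 17.05
position: [0.5088, 0.3167, 0.0237]
tcp_rot: [3.027, -0.833, -0.0]
contact_force: [-2.0, -1.4, 7.8]
gripper_width: 0.0494
```

Emit:
move_arm([
  {"translation": [0, 0, 0], "twist": [0, 0, 0], "jaw": 0},
  {"translation": [0, 0, 0], "twist": [0, 0, 0], "jaw": 0},
  {"translation": [0, 0, 0], "twist": [0, 0, 0], "jaw": 0},
  {"translation": [0, 0, 0], "twist": [0, 0, 0], "jaw": 0},
])

```text
time_s: 17.45
position: [0.5088, 0.3167, 0.0238]
tcp_rot: [3.027, -0.833, -0.0]
contact_force: [-0.3, -0.4, -1.1]
gripper_width: 0.0493
```

Emit:
move_arm([
  {"translation": [0, 0, 2], "twist": [0, 0, 0], "jaw": 0},
  {"translation": [0, 0, 5], "twist": [0, 0, 0], "jaw": 0},
  {"translation": [0, 0, 9], "twist": [0, 0, 0], "jaw": 0},
  {"translation": [0, 0, 13], "twist": [0, 0, 0], "jaw": 0},
  {"translation": [0, 0, 15], "twist": [0, 0, 0], "jaw": 0},
])

```text
time_s: 17.95
position: [0.5099, 0.3173, 0.1772]
tcp_rot: [-3.029, 0.833, -0.004]
contact_force: [1.0, -0.1, -5.2]
gripper_width: 0.0492
```

Emit:
move_arm([
  {"translation": [0, 0, 0], "twist": [0, 0, 0], "jaw": 0},
  {"translation": [0, 0, 0], "twist": [0, 0, 0], "jaw": 0},
  {"translation": [0, 0, 0], "twist": [0, 0, 0], "jaw": 0},
  {"translation": [0, 0, 0], "twist": [0, 0, 0], "jaw": 0},
  {"translation": [0, 0, 0], "twist": [0, 0, 0], "jaw": 0},
])

```text
time_s: 18.45
position: [0.5093, 0.317, 0.1759]
tcp_rot: [3.028, -0.833, 0.002]
contact_force: [-1.2, 0.8, -4.0]
gripper_width: 0.0492
```

Emit:
move_arm([
  {"translation": [0, 0, 0], "twist": [0, 0, 0], "jaw": 0},
])

```text
time_s: 18.55
position: [0.5091, 0.3169, 0.1753]
tcp_rot: [3.027, -0.833, 0.001]
contact_force: [0.1, 0.2, -3.8]
gripper_width: 0.0494
```

Emit:
move_arm([
  {"translation": [0, 0, 0], "twist": [0, 0, 0], "jaw": 0},
])

```text
time_s: 18.65
position: [0.5089, 0.3167, 0.1748]
tcp_rot: [3.027, -0.833, -0.0]
contact_force: [-0.3, 0.3, -3.7]
gripper_width: 0.0492
```

About 4 N, so this is the heaviest, and its base is about 15 cm up. I'll let it settle and do a final check.

Emit:
move_arm([
  {"translation": [0, 0, 0], "twist": [0, 0, 0], "jaw": 0},
  {"translation": [0, 0, 0], "twist": [0, 0, 0], "jaw": 0},
  {"translation": [0, 0, 0], "twist": [0, 0, 0], "jaw": 0},
  {"translation": [0, 0, 0], "twist": [0, 0, 0], "jaw": 0},
  {"translation": [0, 0, 0], "twist": [0, 0, 0], "jaw": 0},
])

```text
time_s: 19.15
position: [0.5089, 0.3168, 0.1748]
tcp_rot: [3.027, -0.833, -0.0]
contact_force: [-0.5, 0.1, -4.6]
gripper_width: 0.0496
```

```bash
python3 look.py top t6; python3 look.py scene s6; python3 -c "
from workcell import ctrl
print(abs(ctrl.sense()['qd']).max())"
```

```text
19.15 [0.5089 0.3168 0.1748] [-0.46  0.09 -4.61] [ 0.44  0.47 -0.04  1.07 -0.    2.54]
[474 197  27  27 541] [ 0.613  -0.2084  0.0641] [160. 152. 157.]
[347 226  26  27 533] [0.5536 0.0445 0.0606] [195.  93.  11.]
[486 271  27  25 536] [ 0.4673 -0.227   0.0644] [163. 155. 160.]
[284 285  26  27 555] [0.4388 0.167  0.0608] [160. 133.  11.]
[344 331  27  28 572] [0.3498 0.0521 0.0608] [164. 136.  12.]
19.2 [0.5089 0.3168 0.1748] [ 0.06  0.24 -4.52] [ 0.44  0.47 -0.04  1.07 -0.    2.54]
[191 107  81  25 486] [0.0581 0.0044 0.062 ] [108.  57.  47.]
[303 192  26  16 331] [0.4463 0.1677 0.0591] [214. 179.  11.]
[ 98 215  28  20 416] [ 0.4751 -0.225   0.0624] [222. 214. 213.]
[243 231  28  20 424] [0.5605 0.0461 0.0591] [245. 131.   8.]
[486 241  57  31 473] [0.6893 0.469  0.0619] [14. 13. 12.]
[ 93 263  31  25 577] [ 0.6208 -0.2064  0.0625] [223. 217. 217.]
[228 304  43  20 335] [0.7397 0.0256 0.0623] [43. 40. 38.]
[227 322  48  25 317] [0.7929 0.0291 0.0622] [48. 43. 40.]
0.002902785487185305
```

View pics/s6.png

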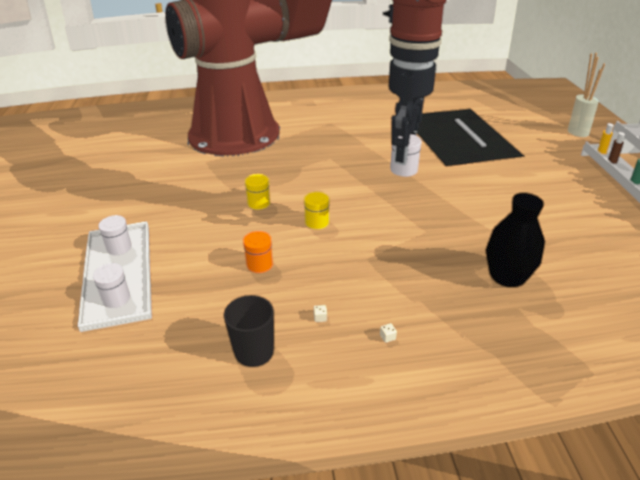

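View pics/t6.png

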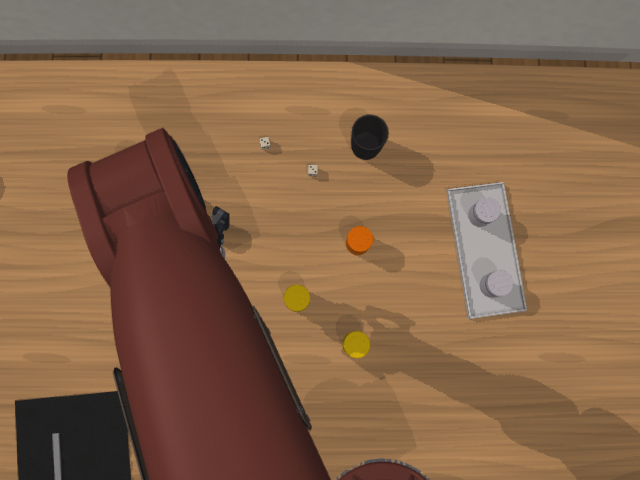

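In the scene view, both tins stand in the tray at (114,237) and (112,288). The heaviest is held upright at (405,156), and the vase, cup and dice are where they started.

```bash
python3 -c "
from workcell import ctrl
print(ctrl.hand_in())"
```

```text
the job is handed in; nothing more can be done
None
```

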